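# Raise the tube reader's gate and load the rack

### The job

Push the counterweighted gate arm of the tube reader up past its balance point so that it stays raised by itself, then push the tube rack along its lane, under the raised gate, fully home against the reader. Only push: the rack stays standing on its lane and is never lifted or tipped, and the bottle, the beaker and the loose cap are left where they are.

Things in the scene. Friction and masses are not known exactly. Their poses are not given: they have to be found in the camera images.
- dock: Tube reader's loading dock, fixed: 6 mm aluminium base plate with a straight lane. Origin on the bench top, mid-lane, in the plane of the gate; x along the lane towards the reader, y to the left across it, z up. All dock coordinates below are in this frame. The reader is a white box 120 mm high, x = 102.5 to 252 mm, y = -130 to 85 mm; its near face is the stop.
- lane_mouth (a point): Middle of the lane's open end, x = -140 mm of the dock, on the plate's top (z = 6 mm). The lane lies between two guide rails with inner faces at y = -53 and +53 mm; rails 6 mm thick, tops 22 mm above the bench, from x = -135 to +100 mm.
- rest_top (a point): Top of the thin post (14 mm thick) on which the lowered gate arm rests: x = 0, y = 73 mm of the dock, 99 mm above the bench, between the lane and the gate's handle.
- gate (a joint): Gate arm angle (rad). 0 = lowered across the lane, the arm sloping 8 degrees (0.14 rad) up from pivot to handle; grows as the handle rises; upper stop at 1.57 (8 degrees past vertical, leaning away from the lane). Balance point at about 0.84: below it the arm falls back to 0, above it the arm swings by itself to the upper stop and stays. Takes about 1 N at the handle.
- gate_pivot (a point): Centre of the gate's hinge, x = 0, y = -105 mm of the dock, 85 mm above the bench. Hinge axis = the dock's x axis; the handle swings from the +y side up and over towards -y. Post: two plates, x = -20 to 20 mm, 28 mm wide along y, 100 mm high. A steel counterweight 36 mm across, on a crank, is 42 mm back and 46 mm above the arm's line.
- gate_handle (a point): Centre of the gate's handle: black rubber round bar, diameter 20 mm, 70 mm long, parallel to the dock's x axis, at the free end of the white arm, 240 mm from the pivot. Lowered: 118 mm above the bench at y = 133 mm of the dock, with free space below; raised: 323 mm up. Arm 14 mm wide, 18 mm high; a thin rod hangs 30 mm below its line, 60 to 150 mm from the pivot.
- rack: Loaded tube rack, 0.3 to 0.55 kg, loose on the plate in the lane before the lowered gate, which blocks it. Solid block 75 mm along x, 100 mm along y, 60 mm high; 12 capped tubes rise to 95 mm above its underside, outermost caps 7 mm inside its x faces. Origin: centre of the underside; axes as the dock's. Push on its near face, x = -37.5 mm.
- dock_home (a point): Where the rack's origin lies when it is fully home with its far face against the reader: x = +65 mm of the dock, on the base plate's top (z = 6 mm).
- bottle: Bystander: jar with screw cap, 66 mm across, 130 mm high; origin under its centre.
- beaker: Bystander: white beaker, 70 mm across, 85 mm high; origin under its centre.
- cap: Bystander: loose blue screw cap lying flat, 44 mm across, 24 mm high; origin under its centre.
Things that resemble listed ones, but are neither listed nor needed, are in the scene too. Leave any pink or turquoise look-alike of the rack alone.

How it is judged:
On the way, in this order (a step that is already met when the one before it is completed fails the run):
1. the gate is up at its upper stop while the rack still stands in front of it (value of joint gate above 1.45 rad and x of rack in the frame of dock below -0.03 m), for 0.3 s.
2. the rack is home against the reader, the gate still raised (x of rack in the frame of dock_home above -0.006 m and value of joint gate above 1.45 rad), for 0.2 s.
At the end, for the whole second after the job is handed in: The gate stays raised at its upper stop by itself (joint above 1.45 of 1.57) and the rack stands upright at rest in its lane, its far face within 6 mm of the reader's face (all of step 2 and horizontal distance between rack and dock_home below 0.01 m and angle between the x axis of rack and the x axis of dock, either way round below 0.08 rad and angle between rack's own z axis and vertical below 0.06 rad and linear speed of rack below 0.02 m/s); the robot touches nothing.
It fails at once if the rack is lifted more than 12 mm off the lane (z of rack in the frame of dock_home above 0.012 m).
It fails at once if the rack is tipped by more than 0.25 rad (angle between rack's own z axis and vertical above 0.25 rad).
It fails at once if the bottle is moved more than 25 mm (distance of bottle from where it was at the start of the episode above 0.025 m).
It fails at once if the beaker is moved more than 25 mm (distance of beaker from where it was at the start of the episode above 0.025 m).
It fails at once if the cap is moved more than 25 mm (distance of cap from where it was at the start of the episode above 0.025 m).
It also fails if it takes over 54 s, if anything falls off the work surface, if the arm or the gripper's body presses on something with over 40 N, if the wrist force passes 120 N, or if a joint passes its speed limit or range.

### The arm

A 6-joint arm with a two-finger parallel gripper is mounted at the origin on the work surface. World frame = base frame: x ahead of the robot, y to its left, z up, the work surface at z = 0. Lengths are in m, angles in rad, forces in N, time in s.
With the tool pointing down it reaches from about 0.25 to 0.775 m from the base axis. Payload 4 kg.
Tool frame: the origin (TCP) lies midway between the tips of the shut fingers; the grasp point (between the pads) lies 19 mm behind it; z points along the fingers, y is the direction in which the jaws open and shut (so a half turn about z gives the same grasp; the last joint's range is limited). The gripper opens to 94 mm and grips with 3 to 60 N. Pads are 16 mm wide; open, the fingers measure 119 mm over their backs; the gripper's body (75 mm by 177 mm) begins 78 mm behind the grasp point.
Start: joints at [-1.39, 0.087, 1.371, -0, 1.684, -0.103], TCP at [0.154, -0.528, 0.206] pointing down, gripper open.
Joint ranges: [-3.1, 3.1], [-0.76, 2.03], [0.27, 2.55], [-1.08, 4.22], [0.17, 2.65], [-2.57, 2.57]. Speed limits (rad/s): [2.79, 2.79, 3.14, 3.14, 3.14, 3.14].

### API

Orientations are given as [roll, pitch, yaw] about the fixed x, y, z axes, in that order (R = Rz(yaw) Ry(pitch) Rx(roll)).
In Python, from bench import robot gives the robot as it stands.
- The arm moves only by the tool drive_tool, never from a script. Its argument "series" is a list that holds one entry, the list of rows, each a list of 7 numbers: the turn, a rotation vector about the tool's x, y, z in rad, then the shift along the tool's x, y, z in cm, then the opening in per cent of the stroke, from 0 (shut) to 100 (fully open). In form: [[[rx, ry, rz, tx, ty, tz, fingers], ...]]. A call has 1 to 20 rows; each row is the pose to reach, as a shift and turn from the pose measured when the call began, along the tool's axes at that moment; what a row does not reach only later rows make up. A row lasts 1/10 s, in which the tool goes at most 50 mm and 8.59 degrees, less where a joint would pass 70% of its speed; a pose out of reach is approached as far as the arm can. A call with a gripper value outside its range is refused whole. The fingers move at their own pace and stop on an object; the grip force is fixed at half the most. Time passes only in rows, so rows that repeat a pose let the fingers close. It gives the time, the measured TCP pose, the force and the opening at its end, in the units of the state.
- robot.get_obs(): the state, without advancing time (a new reading comes with each control period).
- robot.snapshot(name): name is "side" or "top" or "wrist"; returns a dict with "img" (400x640x3 uint8, blue, green, red), "depth" (400x640 float32, m along the optical axis (not along the pixel's ray), 0 where there is no reading), "vertical_fov" (degrees; the focal length in pixels is half the picture's height over the tangent of half this angle, whatever the lens; pixels are square), "cx", "cy" (the principal point, pixels), "dist_coeffs" ([k1, k2, p1, p2, k3] as OpenCV has them; the pictures are not rectified), "rvec" (rotation vector, rad) and "tvec" (3), from world to camera coordinates, as OpenCV has them. Camera axes: x right, y down, z forward; pixel columns grow to the right and rows downward; lengths in m; the calibration is good to about 2 mm. A picture is of the moment at which its call begins.
- robot.close_job(): hands the job in, once; it reports no verdict.
The state is a dict: "time": time; "joint_positions": joint angles; "qvel": joint speeds; "joint_torque": joint torques, N m; "tool_pos": TCP position; "ee_rot": TCP orientation; "wrist_force": force on the tool from outside, world axes, zero at the start; "wrist_torque": the same for the moment, N m; "width": finger opening in m.
Only numpy, scipy, OpenCV 4.12 (cv2) and the standard library are available. Lean on these libraries where they do the work, as an engineer would, in place of code of your own. Each camera call takes 0.05 s, during which the arm holds its last target.

## Working session

There is one attempt and no reset: what is moved stays moved. The work goes in short steps, Python scripts to look and compute and a tool call to move; the robot and the scene stay as the last step left them, time stands still between calls to the robot, and variables do not carry over. Pictures are saved under pics/ and viewed, and the job is handed in when it is done.

Besides the shell and the picture viewer there is one more tool, called as name([rows], argument=value, ...), one row to a line, values as JSON. drive_tool: Moves the arm, as the interface text tells. Its arguments: {"type":"object","properties":{"series":{"type":"array","items":{"type":"array","items":{"type":"array","items":{"type":"number"}}}}},"required":["series"]}

```bash
mkdir -p pics; cat > h.py <<'E'
import numpy as np, cv2
from bench import robot
def snap(n,f):
    s=robot.snapshot(n); cv2.imwrite('pics/'+f+'.png',s['img']); np.save('pics/'+f+'.npy',s,allow_pickle=True); return s
def load(f): return np.load('pics/'+f+'.npy',allow_pickle=True).item()
def K(s):
    f=200/np.tan(np.radians(s['vertical_fov'])/2); return np.array([[f,0,s['cx']],[0,f,s['cy']],[0,0,1]])
def und(s,p): return cv2.undistortPoints(np.array(p,float).reshape(-1,1,2),K(s),np.array(s['dist_coeffs'],float)).reshape(-1,2)
def plane(s,p,z):
    R=cv2.Rodrigues(np.array(s['rvec'],float))[0]; t=np.array(s['tvec'],float).ravel()
    c=-R.T@t; d=np.c_[und(s,p),np.ones(len(np.array(p).reshape(-1,2)))]@R
    return c+d*((z-c[2])/d[:,2])[:,None]
def pts(s,p):
    R=cv2.Rodrigues(np.array(s['rvec'],float))[0]; t=np.array(s['tvec'],float).ravel()
    p=np.array(p).reshape(-1,2); z=s['depth'][p[:,1].astype(int),p[:,0].astype(int)]
    return (np.c_[und(s,p),np.ones(len(p))]*z[:,None]-t)@R
def proj(s,P): return cv2.projectPoints(np.array(P,float).reshape(-1,1,3),np.array(s['rvec'],float),np.array(s['tvec'],float),K(s),np.array(s['dist_coeffs'],float))[0].reshape(-1,2)
E
python3 - <<'E'
from h import *
for n in('side','top','wrist'):
    s=snap(n,n+'0'); R=cv2.Rodrigues(np.array(s['rvec']))[0]; print(n,s['vertical_fov'],-R.T@np.array(s['tvec']).ravel(),s['dist_coeffs'])
print(robot.get_obs())
E
```

```text
side 52.02629783351877 [ 0.38759799 -0.77406937  0.62336435] [-0.01083099  0.          0.          0.          0.        ]
top 54.96214903103396 [ 0.39563704 -0.00165076  1.12847364] [0.01639466 0.         0.         0.         0.        ]
wrist 71.02352930722672 [ 0.21826906 -0.50900213  0.38442446] [-0.02938607  0.          0.          0.          0.        ]
{'time': 0.15, 'joint_positions': array([-1.39008690e+00,  8.77967143e-02,  1.37189502e+00,  4.24347147e-05,
        1.68362390e+00, -1.03071565e-01]), 'qvel': array([-0.00124079, -0.00129322, -0.00419858, -0.00191419,  0.00048615,
        0.00010776]), 'joint_torque': array([ 1.68935654e-03, -3.40642512e+01, -3.02792716e+01,  7.18803587e-02,
        3.05486983e-02, -1.19046299e-04]), 'tool_pos': array([ 0.15394084, -0.52757291,  0.20457292]), 'ee_rot': array([-3.13988316e+00, -2.19225208e-04,  2.83785542e-01]), 'wrist_force': array([0.00532838, 0.70320515, 0.51554103]), 'wrist_torque': array([-0.00149338, -0.02060814,  0.04738937]), 'width': 0.0943656244876871}
```

View pics/side0.png

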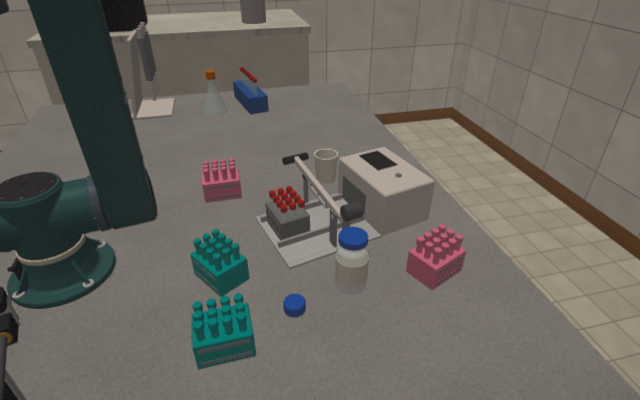

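View pics/top0.png

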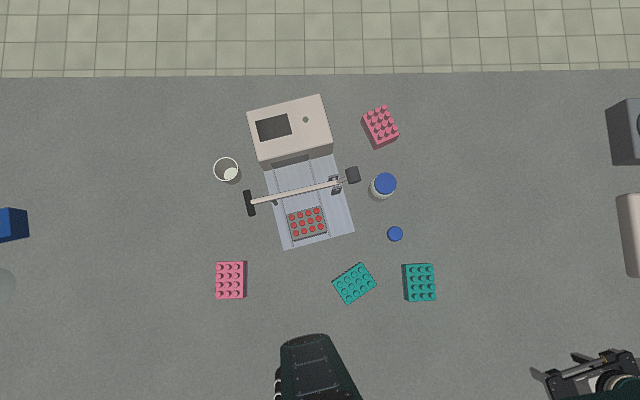

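The side view shows the dock in the middle, with the grey rack and its red caps at (288,212) and the gate handle at (295,158). The top view puts the rack at (307,222), the handle at (249,203), the bottle at (383,185), the beaker at (226,169) and the loose cap at (395,234). The pink and turquoise racks are look-alikes. The grey rack in the lane is the one that fits, and I'll confirm it in an enlarged crop.

```bash
python3 - <<'E'
from h import *
s=load('top0'); c=s['img'][80:270,200:420]; cv2.imwrite('pics/topc.png',cv2.resize(c,None,fx=3.15,fy=3.15,interpolation=cv2.INTER_CUBIC))
s=load('side0'); c=s['img'][130:300,230:450]; cv2.imwrite('pics/sidec.png',cv2.resize(c,None,fx=3.5,fy=3.5,interpolation=cv2.INTER_CUBIC))
E
```

```text
(no output)
```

View pics/topc.png

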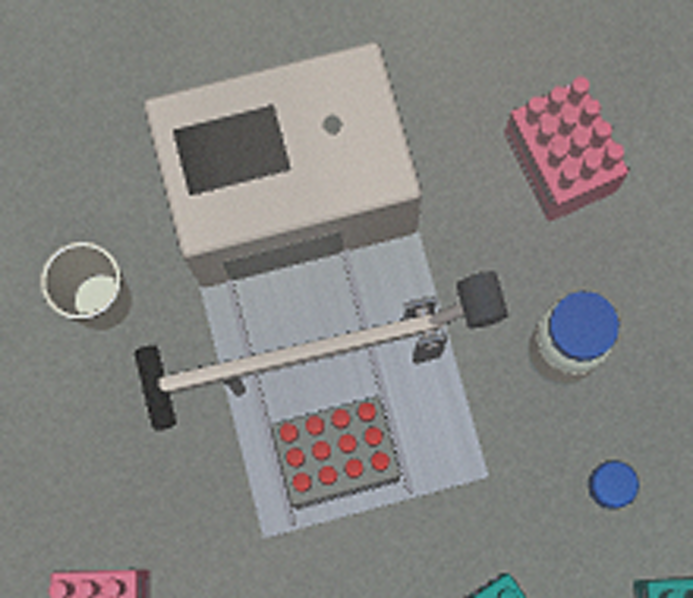

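View pics/sidec.png

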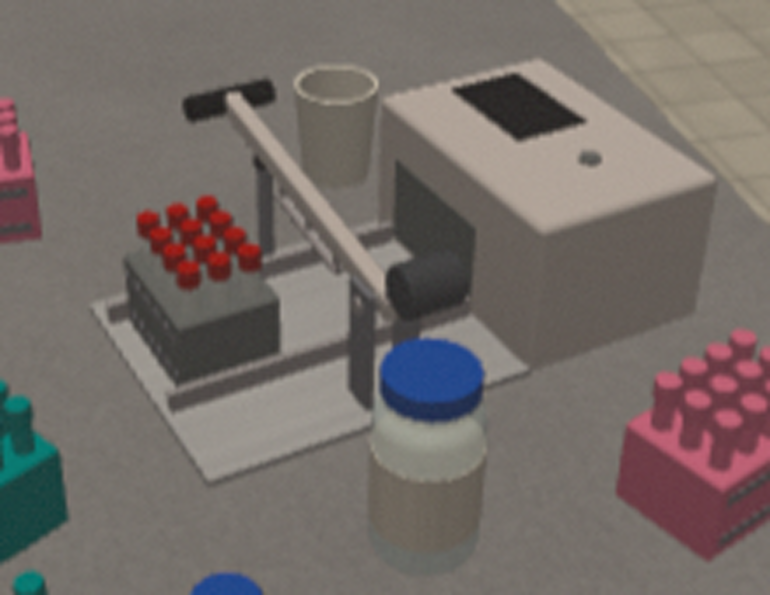

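The crops confirm it: the grey rack with red caps stands in the lane before the gate. Next I'll measure the dock frame from the reader's top corners and check it against the handle and the caps.

```bash
python3 - <<'E'
from h import *
s=load('top0')
c=np.array([(147,101),(378,43),(420,197),(190,255)])/3.15+[200,80]
P=plane(s,c,.12); print('reader corners',P.round(4))
print('edges',[np.linalg.norm(P[i]-P[(i+1)%4]).round(4) for i in range(4)])
D=np.array([(252,85),(252,-130),(102.5,-130),(102.5,85)])/1000
z=(D-D.mean(0)); w=(P[:,:2]-P[:,:2].mean(0))
a=np.arctan2((z[:,0]*w[:,1]-z[:,1]*w[:,0]).sum(),(z*w).sum())
R=np.array([[np.cos(a),-np.sin(a)],[np.sin(a),np.cos(a)]]); o=P[:,:2].mean(0)-R@D.mean(0)
print('reader-based yaw',a,'o',o)
# plate corners near end z=.006: crop
q=plane(s,np.array([(263,537),(488,475)])/3.15+[200,80],.006); print('plate',q, 'in dock',(q[:,:2]-o)@R)
img=s['img'].astype(int); hsv=cv2.cvtColor(s['img'],cv2.COLOR_BGR2HSV)
m=((hsv[...,0]<8)|(hsv[...,0]>172))&(hsv[...,1]>140); m[:195]=0;m[250:]=0;m[:,:280]=0;m[:,335:]=0
n,_,st,ce=cv2.connectedComponentsWithStats(m.astype(np.uint8)); 
cc=ce[1:][st[1:,4]>8]; print(len(cc)); C=plane(s,cc,.006+.095); print('rack caps mean dock',((C[:,:2]-o)@R).mean(0)); 
x=(C[:,:2]-o)@R; print(x.round(4))
g=(img.max(2)<45).astype(np.uint8); g[:180]=0;g[225:]=0;g[:,:238]=0;g[:,258:]=0
r=cv2.minAreaRect(np.argwhere(g)[:,::-1].astype(np.float32)); print(r)
hh=plane(s,np.argwhere(g)[:,::-1],.128); print('handle dock',((hh[:,:2]-o)@R).mean(0),np.ptp((hh[:,:2]-o)@R,axis=0))
print('depth handle',np.median(pts(s,np.argwhere(g)[:,::-1]),0))
t=np.linspace(0,0,1)
np.savez('dock.npz',a=a,o=o)
for nm,p in dict(handle=(0,.133),mouth=(-.14,0),home=(.065,0),pivot=(0,-.105),restpost=(0,.073)).items(): print(nm,(R@p+o).round(4))
for nm,p,z in(('bottle',(388-4,183),.13),('beaker',(226,168),.085),('cap',(395,234),.024)):
    w=plane(s,[p],z)[0]; print(nm,w.round(3),((w[:2]-o)@R).round(3))
E
```

```text
reader corners [[ 0.8028  0.1882  0.12  ]
 [ 0.8531 -0.0141  0.12  ]
 [ 0.7118 -0.0474  0.12  ]
 [ 0.6641  0.1505  0.12  ]]
edges [np.float64(0.2085), np.float64(0.1451), np.float64(0.2036), np.float64(0.1438)]
reader-based yaw 0.24275244609747407 o [0.58048812 0.04854263]
plate [[ 0.42693774  0.10010931  0.006     ]
 [ 0.47914017 -0.1084695   0.006     ]] in dock [[-0.13665293  0.08696446]
 [-0.13611826 -0.12804701]]
12
rack caps mean dock [-0.08199153  0.00300046]
[[-0.0598 -0.0319]
 [-0.0596 -0.0087]
 [-0.0602  0.0153]
 [-0.0601  0.0376]
 [-0.0818 -0.0312]
 [-0.0818 -0.0086]
 [-0.0822  0.014 ]
 [-0.0821  0.0377]
 [-0.1041 -0.0313]
 [-0.1038 -0.0085]
 [-0.104   0.0141]
 [-0.1041  0.0375]]
((248.8590087890625, 202.6508331298828), (25.938703536987305, 6.98569917678833), 76.75948333740234)
handle dock [0.0035914  0.13393491] [0.06927533 0.01817456]
depth handle [0.55621229 0.17940408 0.12503904]
handle [0.5485 0.1776]
mouth [0.4446 0.0149]
home [0.6436 0.0642]
pivot [ 0.6057 -0.0534]
restpost [0.5629 0.1194]
bottle [ 0.595 -0.178  0.13 ] [-0.041 -0.224]
beaker [0.655 0.251 0.085] [0.121 0.178]
cap [ 0.466 -0.222  0.024] [-0.176 -0.235]
```

The sources agree. The plate edge and the handle both ask for a +3.5 mm x shift, giving dock origin ≈ (0.5835, 0.0505) and yaw ≈ 0.244. The 12 caps put the rack at dock x ≈ -0.0855. I'll raise the gate with shut fingers pitched forward under the handle.

```bash
cat >> h.py <<'E'
from scipy.spatial.transform import Rotation as Ro
A=0.244; O=np.array([0.5835,0.0505]); R2=np.array([[np.cos(A),-np.sin(A)],[np.sin(A),np.cos(A)]])
def d2w(x,y,z): return np.r_[R2@[x,y]+O,z]
def w2d(p): return np.r_[(np.array(p[:2])-O)@R2,p[2]]
def orient(pitch,roll=0): # pitch from down toward dock +x ; roll about dock x
    return Ro.from_euler('z',A)*Ro.from_euler('x',roll)*Ro.from_euler('x',np.pi)*Ro.from_euler('y',pitch)
def rel(targets):
    o=robot.get_obs(); p=o['tool_pos']; R=Ro.from_euler('xyz',o['ee_rot'])
    print('now dock',w2d(p).round(4),'t',o['time'],'F',o['wrist_force'].round(2),'w',round(o['width'],4))
    for (P,Q) in targets:
        print((R.inv()*Q).as_rotvec().round(3).tolist(),(R.inv().apply(P-p)*100).round(2).tolist())
E
python3 - <<'E'
from h import *
rel([(np.array([.36,-.1,.3]),orient(0)),(d2w(-.14,.135,.30),orient(0)),(d2w(-.14,.135,.30),orient(np.radians(60)))])
print(d2w(-.14,.135,.3))
E
```

```text
now dock [-0.5565 -0.4572  0.2046] t 0.15 F [0.01 0.7  0.52] w 0.0944
[-0.002, -0.0, 0.04] [31.76, -35.29, -9.48]
[-0.002, -0.0, 0.04] [43.97, -57.53, -9.43]
[-0.022, 1.047, 0.035] [43.97, -57.53, -9.43]
[0.41503277 0.14767917 0.3       ]
```

drive_tool([
  [[0,0,0.04,5,-5,-9.5,0],[0,0,0.04,31.8,-35.3,-9.5,0],[0,0,0.04,31.8,-35.3,-9.5,0],[0,0,0.04,31.8,-35.3,-9.5,0],[0,0,0.04,31.8,-35.3,-9.5,0],[0,0,0.04,31.8,-35.3,-9.5,0],[0,0,0.04,31.8,-35.3,-9.5,0],[0,0,0.04,31.8,-35.3,-9.5,0],[0,0,0.04,31.8,-35.3,-9.5,0],[0,0,0.04,31.8,-35.3,-9.5,0],[0,0,0.04,31.8,-35.3,-9.5,0],[0,0,0.04,44,-57.5,-9.4,0],[0,0,0.04,44,-57.5,-9.4,0],[0,0,0.04,44,-57.5,-9.4,0],[0,0,0.04,44,-57.5,-9.4,0],[0,0,0.04,44,-57.5,-9.4,0],[0,0,0.04,44,-57.5,-9.4,0],[0,0,0.04,44,-57.5,-9.4,0],[0,0,0.04,44,-57.5,-9.4,0],[0,0,0.04,44,-57.5,-9.4,0]],
])

```text
time: 2.15
tool_pos: [0.4155, 0.1457, 0.2998]
ee_rot: [-3.14, -0.0, 0.241]
wrist_force: [-0.6, -0.7, 0.2]
width: 0.0007
```

```bash
python3 - <<'E'
from h import *
rel([(d2w(-.14,.135,.30),orient(np.radians(60)))])
print(robot.get_obs()['joint_positions'].round(2))
E
```

```text
now dock [-0.1401  0.133   0.2998] t 2.15 F [-0.58 -0.73  0.22] w 0.0007
[0.001, 1.047, -0.004] [0.01, -0.2, -0.02]
[ 0.21 -0.16  1.42  0.    1.88  1.54]
```

drive_tool([
  [[0,0.15,0,0,0,0,0],[0,0.3,0,0,0,0,0],[0,0.45,0,0,0,0,0],[0,0.6,0,0,0,0,0],[0,0.75,0,0,0,0,0],[0,0.9,0,0,0,0,0],[0,1.05,0,0,0,0,0],[0,1.05,0,0,0,0,0],[0,1.05,0,0,0,0,0],[0,1.05,0,0,0,0,0]],
])

```text
time: 3.15
tool_pos: [0.4692, 0.1786, 0.3]
ee_rot: [3.128, -1.028, 0.237]
wrist_force: [-0.1, -0.0, 0.3]
width: 0.0002
```

```bash
python3 - <<'E'
from h import *
q=orient(np.radians(60))
rel([(d2w(-.14,.137,.30),q),(d2w(-.14,.137,.085),q),(d2w(-.017,.137,.085),q)])
print(robot.get_obs()['joint_positions'].round(2),robot.get_obs()['ee_rot'])
snap('side','side1')
E
```

```text
now dock [-0.0799  0.152   0.3   ] t 3.15 F [-0.08 -0.01  0.27] w 0.0002
[0.02, 0.019, -0.004] [-3.1, 1.61, -5.11]
[0.02, 0.019, -0.004] [-21.51, 1.46, 5.99]
[0.02, 0.019, -0.004] [-15.16, 1.23, 16.52]
[ 0.3  -0.76  2.12 -0.09  0.75  1.67] [ 3.1280312  -1.02797624  0.23660186]
```

View pics/side1.png

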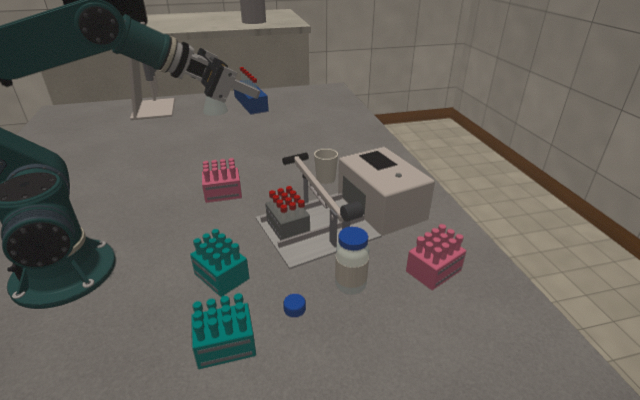

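Joint 2 is at its limit at this height, so I'll fit a quick planar model from the three logged poses to pick a feasible pitch for the low pose.

```bash
cat > kin.py <<'E'
from h import *
from scipy.optimize import least_squares
D=[((.0878,1.3719,1.6836),(np.hypot(.15394,.52757),.2046)),((-.16,1.42,1.88),(np.hypot(.4155,.1457),.2998)),((-.76,2.12,.75),(np.hypot(.4692,.1786),.300))]
def fk(v,j):
    a1,h,L1,L2,e,Lt=v; a,b,c=j; s=a+b
    return np.array([a1+L1*np.sin(a)+L2*np.sin(s)-e*np.cos(s)+Lt*np.sin(a+b+c), h+L1*np.cos(a)+L2*np.cos(s)+e*np.sin(s)+Lt*np.cos(a+b+c)])
f=lambda v:np.concatenate([(fk(v,j)-p) for j,p in D]+[1e-2*(v-np.array([0.05,.3,.32,.35,0,.25]))])
V=least_squares(f,[0.05,.3,.32,.35,0,.25]).x
def ik(r,z,decl): # declination below horizontal
    tot=np.pi/2+decl; best=None
    for a0 in(-.5,0,.3,.8):
        g=lambda x: fk(V,(x[0],x[1],tot-x[0]-x[1]))-[r,z]
        s=least_squares(g,[a0,1.5],bounds=([-.72,.3],[2,2.5]))
        if best is None or s.cost<best.cost: best=s
    x=best.x; return x.round(2),round(tot-x.sum(),2),round(np.sqrt(2*best.cost),4)
E
python3 - <<'E'
from kin import *
print(V.round(3),f(V)[:6].round(4))
for decl in(0,20,30,40,50):
  for (x,y,z) in((-.12,.137,.085),(-.017,.137,.085),(-.017,.1,.2),(-.017,.03,.27),(-.017,-.03,.3)):
    p=d2w(x,y,z); print(decl,(x,y,z),round(np.hypot(*p[:2]),3),ik(np.hypot(*p[:2]),z,np.radians(decl)))
E
```

```text
[ 0.017  0.143  0.435  0.488 -0.089  0.336] [-0.0001  0.0002  0.     -0.      0.0001 -0.0001]
0 (-0.12, 0.137, 0.085) 0.461 (array([0.45, 2.5 ]), np.float64(-1.38), np.float64(0.0986))
0 (-0.017, 0.137, 0.085) 0.563 (array([0.22, 2.5 ]), np.float64(-1.15), np.float64(0.0028))
0 (-0.017, 0.1, 0.2) 0.561 (array([-0.31,  2.5 ]), np.float64(-0.62), np.float64(0.0047))
0 (-0.017, 0.03, 0.27) 0.565 (array([-0.52,  2.44]), np.float64(-0.34), np.float64(0.0))
0 (-0.017, -0.03, 0.3) 0.575 (array([-0.55,  2.38]), np.float64(-0.26), np.float64(0.0))
20 (-0.12, 0.137, 0.085) 0.461 (array([-0.47,  2.5 ]), np.float64(-0.11), np.float64(0.0808))
20 (-0.017, 0.137, 0.085) 0.563 (array([-0.25,  2.46]), np.float64(-0.29), np.float64(0.0))
20 (-0.017, 0.1, 0.2) 0.561 (array([-0.55,  2.35]), np.float64(0.12), np.float64(0.0))
20 (-0.017, 0.03, 0.27) 0.565 (array([-0.62,  2.23]), np.float64(0.3), np.float64(0.0))
20 (-0.017, -0.03, 0.3) 0.575 (array([-0.61,  2.17]), np.float64(0.36), np.float64(0.0))
30 (-0.12, 0.137, 0.085) 0.461 (array([-0.67,  2.5 ]), np.float64(0.27), np.float64(0.0325))
30 (-0.017, 
[... 532 characters left out ...]
17, 0.1, 0.2) 0.561 (array([-0.47,  2.09]), np.float64(0.65), np.float64(0.0))
40 (-0.017, 0.03, 0.27) 0.565 (array([-0.49,  1.96]), np.float64(0.8), np.float64(0.0))
40 (-0.017, -0.03, 0.3) 0.575 (array([-0.47,  1.89]), np.float64(0.85), np.float64(0.0))
50 (-0.12, 0.137, 0.085) 0.461 (array([-0.59,  2.31]), np.float64(0.72), np.float64(0.0))
50 (-0.017, 0.137, 0.085) 0.563 (array([-0.27,  2.12]), np.float64(0.6), np.float64(0.0))
50 (-0.017, 0.1, 0.2) 0.561 (array([-0.38,  1.95]), np.float64(0.87), np.float64(0.0))
50 (-0.017, 0.03, 0.27) 0.565 (array([-0.39,  1.81]), np.float64(1.02), np.float64(0.0))
50 (-0.017, -0.03, 0.3) 0.575 (array([-0.36,  1.74]), np.float64(1.07), np.float64(0.0))
```

```bash
python3 - <<'E'
from h import *
s=load('top0'); 
for p in [(217,262),(244,262),(217,298),(244,298)]:
    print(w2d(plane(s,[p],.09)[0]).round(3))
q=orient(np.radians(45))
rel([(d2w(-.075,.138,.20),q),(d2w(-.075,.138,.077),q),(d2w(-.016,.138,.077),q)])
E
```

```text
[-0.127  0.256  0.09 ]
[-0.146  0.188  0.09 ]
[-0.217  0.277  0.09 ]
[-0.236  0.209  0.09 ]
now dock [-0.0797  0.152   0.301 ] t 3.2 F [-0.49  0.15  0.38] w 0.0004
[0.019, -0.244, -0.006] [-8.41, 1.32, 5.64]
[0.019, -0.244, -0.006] [-18.94, 1.24, 11.98]
[0.019, -0.244, -0.006] [-15.9, 1.13, 17.03]
```

drive_tool([
  [[0.02,-0.12,0,-4,1.3,2.8,0],[0.02,-0.24,0,-8.4,1.3,5.6,0],[0.02,-0.24,0,-8.4,1.3,5.6,0],[0.02,-0.24,0,-8.4,1.3,5.6,0],[0.02,-0.24,0,-12,1.3,7.8,0],[0.02,-0.24,0,-15.5,1.3,9.9,0],[0.02,-0.24,0,-19,1.2,12,0],[0.02,-0.24,0,-19,1.2,12,0],[0.02,-0.24,0,-19,1.2,12,0],[0.02,-0.24,0,-19,1.2,12,0]],
])

```text
time: 4.2
tool_pos: [0.4799, 0.1674, 0.0821]
ee_rot: [-3.134, -0.798, 0.236]
wrist_force: [-0.1, 0.8, -0.3]
width: 0.0006
```

```bash
python3 - <<'E'
from h import *
snap('side','side2')
print(robot.get_obs()['joint_positions'].round(2))
q=orient(np.radians(45))
rel([(d2w(-.016,.138,.077),q)])
T=[]
for z in []:pass
E
```

```text
[ 0.2  -0.47  2.3   0.06  0.51  1.49]
now dock [-0.0723  0.1384  0.082 ] t 4.25 F [ 0.47  0.19 -0.14] w 0.0006
[-0.001, -0.013, -0.006] [3.58, 0.02, 4.38]
```

View pics/side2.png

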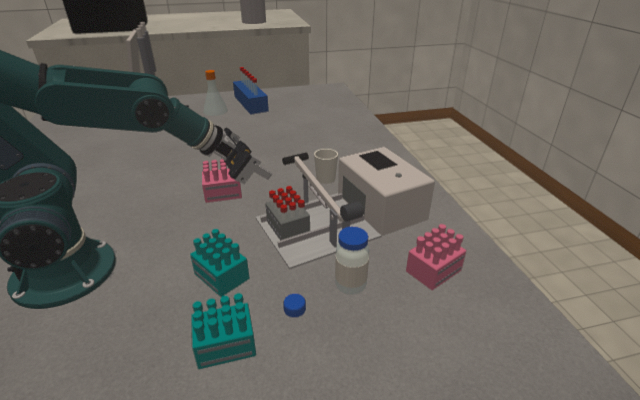

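The fingertips at (270,178) are low and in front of the handle's near end at (284,161). Moving forward under it now.

drive_tool([
  [[0,-0.01,0,0,0,0.5,0],[0,-0.01,0,1.5,0,2.2,0],[0,-0.01,0,3,0,3.8,0],[0,-0.01,0,3.6,0,4.4,0],[0,-0.01,0,3.6,0,4.4,0],[0,-0.01,0,3.6,0,4.4,0]],
])

```text
time: 4.85
tool_pos: [0.5348, 0.1809, 0.0772]
ee_rot: [-3.134, -0.788, 0.236]
wrist_force: [-0.4, 0.9, 0.0]
width: 0.0002
```

```bash
python3 - <<'E'
from h import *
s=snap('side','side3'); c=s['img'][110:270,170:400]; cv2.imwrite('pics/side3c.png',cv2.resize(c,None,fx=3.4,fy=3.4,interpolation=cv2.INTER_CUBIC))
q=orient(np.radians(45))
o=robot.get_obs(); x,y,z=w2d(o['tool_pos']); th0=.14
T=[]
# contact ref: handle (y,z)=(.133,.118) <-> tool (.138, ~.081)
for g in (0.1,.2,.3,.4,.5,.6,.7,.8,.9,1.0):
    th=th0+g; hy=-.105+.24*np.cos(th); hz=.085+.24*np.sin(th)
    T.append((d2w(-.016,hy+.006,hz-.036),q))
rel(T)
E
```

```text
now dock [-0.0158  0.1383  0.0774] t 4.9 F [ 0.24 -0.12  0.04] w 0.0003
[-0.001, -0.003, -0.006] [2.03, 0.4, -2.03]
[-0.001, -0.003, -0.006] [3.66, 1.07, -3.66]
[-0.001, -0.003, -0.006] [5.24, 1.97, -5.22]
[-0.001, -0.003, -0.006] [6.75, 3.09, -6.71]
[-0.001, -0.003, -0.006] [8.17, 4.42, -8.12]
[-0.001, -0.003, -0.006] [9.49, 5.94, -9.43]
[-0.001, -0.003, -0.006] [10.7, 7.63, -10.62]
[-0.001, -0.003, -0.006] [11.78, 9.49, -11.69]
[-0.001, -0.003, -0.006] [12.72, 11.49, -12.62]
[-0.001, -0.003, -0.006] [13.52, 13.61, -13.4]
```

View pics/side3c.png

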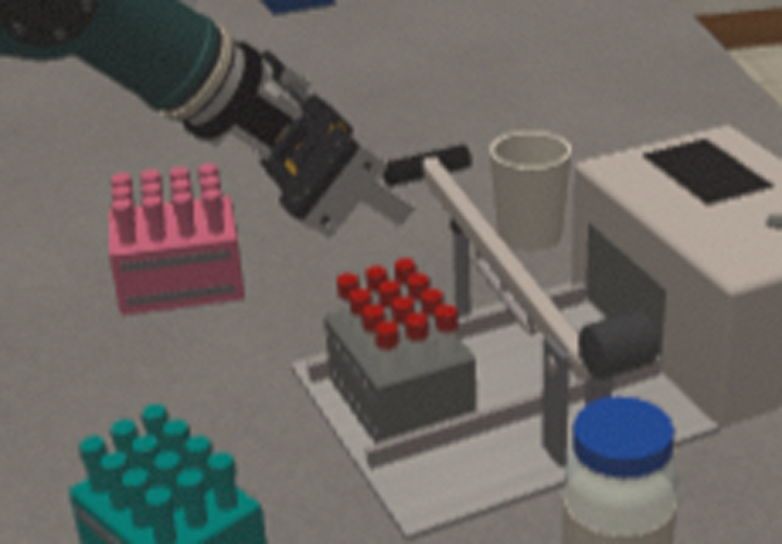

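The fingers sit beneath the handle's near end. I'll lift along the gate's arc, starting with part of it.

drive_tool([
  [[0,0,0,1,0.2,-1,0],[0,0,0,2,0.4,-2,0],[0,0,0,2.8,0.7,-2.8,0],[0,0,0,3.7,1.1,-3.7,0],[0,0,0,4.5,1.5,-4.5,0],[0,0,0,5.2,2,-5.2,0],[0,0,0,5.2,2,-5.2,0]],
])

```text
time: 5.6
tool_pos: [0.5404, 0.1605, 0.1536]
ee_rot: [-3.135, -0.793, 0.235]
wrist_force: [-1.1, 0.2, -0.5]
width: 0.0006
```

```bash
python3 - <<'E'
from h import *
s=snap('side','side4'); c=s['img'][70:270,170:400]; cv2.imwrite('pics/side4c.png',cv2.resize(c,None,fx=2.9,fy=2.9,interpolation=cv2.INTER_CUBIC))
q=orient(np.radians(45))
T=[]
for g in (.4,.5,.6,.7,.8,.9,1.0,1.1,1.2):
    th=.14+g; hy=-.105+.24*np.cos(th); hz=.085+.24*np.sin(th)
    T.append((d2w(-.016,hy+.006,hz-.036),q))
rel(T)
E
```

```text
now dock [-0.0155  0.1173  0.1525] t 5.65 F [-0.26 -0.2  -0.87] w 0.0007
[-0.001, -0.006, -0.006] [1.38, 1.04, -1.43]
[-0.001, -0.006, -0.006] [2.81, 2.36, -2.83]
[-0.001, -0.006, -0.006] [4.14, 3.88, -4.14]
[-0.001, -0.006, -0.006] [5.35, 5.58, -5.32]
[-0.001, -0.006, -0.006] [6.44, 7.43, -6.38]
[-0.001, -0.006, -0.006] [7.39, 9.43, -7.31]
[-0.001, -0.006, -0.006] [8.19, 11.56, -8.09]
[-0.001, -0.006, -0.006] [8.84, 13.78, -8.72]
[-0.001, -0.006, -0.006] [9.32, 16.08, -9.19]
```

View pics/side4c.png

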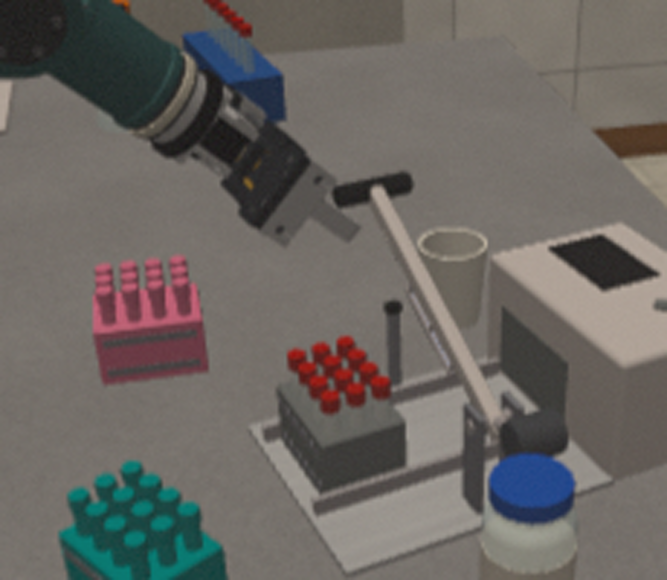

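The gate is rising and is clear of its rest. Continuing past the balance point.

drive_tool([
  [[0,0,0,0.7,0.5,-0.7,0],[0,0,0,1.4,1,-1.4,0],[0,0,0,2.1,1.7,-2.1,0],[0,0,0,2.8,2.4,-2.8,0],[0,0,0,3.5,3.1,-3.5,0],[0,0,0,4.1,3.9,-4.1,0],[0,0,0,4.8,4.7,-4.7,0],[0,0,0,5.4,5.6,-5.3,0],[0,0,0,5.9,6.5,-5.9,0],[0,0,0,6.4,7.4,-6.4,0],[0,0,0,6.9,8.4,-6.9,0],[0,0,0,7.4,9.4,-7.3,0],[0,0,0,7.8,10.5,-7.7,0],[0,0,0,8.2,11.6,-8.1,0],[0,0,0,8.2,11.6,-8.1,0],[0,0,0,8.2,11.6,-8.1,0]],
])

```text
time: 7.25
tool_pos: [0.5685, 0.047, 0.2685]
ee_rot: [-3.135, -0.794, 0.234]
wrist_force: [0.4, 0.7, -0.2]
width: 0.0005
```

```bash
python3 - <<'E'
from h import *
s=snap('side','side5'); c=s['img'][30:270,170:400]; cv2.imwrite('pics/side5c.png',cv2.resize(c,None,fx=2.4,fy=2.4,interpolation=cv2.INTER_CUBIC))
rel([])
E
```

```text
now dock [-0.0156  0.0007  0.268 ] t 7.3 F [ 1.11 -0.22  0.45] w 0.0001
```

View pics/side5c.png

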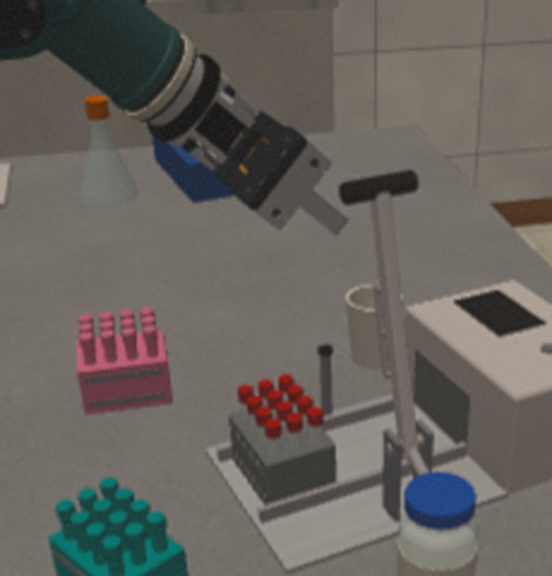

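The gate has left the fingers and is swinging up by itself. I'll back off, go tool-down behind the rack, and then check it.

```bash
python3 - <<'E'
from h import *
q=orient(np.radians(45))
rel([(d2w(-.10,.01,.27),q),(d2w(-.165,.005,.25),orient(0)),(d2w(-.165,.005,.20),orient(0))])
E
```

```text
now dock [-0.0156  0.0007  0.268 ] t 7.3 F [ 1.11 -0.22  0.45] w 0.0001
[-0.001, -0.008, -0.006] [-5.79, -0.89, -6.16]
[-0.003, -0.793, -0.006] [-11.77, -0.36, -9.39]
[-0.003, -0.793, -0.006] [-15.33, -0.33, -5.88]
```

drive_tool([
  [[0,0,0,-3,-0.4,-3,0],[0,0,0,-5.8,-0.9,-6.2,0],[0,-0.15,0,-7,-0.8,-7,20],[0,-0.3,0,-8.2,-0.7,-7.6,40],[0,-0.45,0,-9.4,-0.6,-8.2,60],[0,-0.6,0,-10.6,-0.5,-8.8,60],[0,-0.75,0,-11.5,-0.4,-9.2,60],[0,-0.793,0,-11.8,-0.4,-9.4,60],[0,-0.793,0,-11.8,-0.4,-9.4,60],[0,-0.793,0,-15.3,-0.3,-5.9,60],[0,-0.793,0,-15.3,-0.3,-5.9,60],[0,-0.793,0,-15.3,-0.3,-5.9,60]],
])

```text
time: 8.5
tool_pos: [0.4213, 0.0155, 0.2]
ee_rot: [-3.136, 0.001, 0.24]
wrist_force: [-0.7, -0.1, 1.4]
width: 0.0563
```

```bash
python3 - <<'E'
from h import *
s=snap('side','side6'); snap('top','top6'); c=s['img'][30:270,170:400]; cv2.imwrite('pics/side6c.png',cv2.resize(c,None,fx=2.4,fy=2.4,interpolation=cv2.INTER_CUBIC))
q=orient(0)
rel([(d2w(-.16,.003,.15),q),(d2w(-.16,.003,.035),q),(d2w(-.135,.003,.035),q)])
E
```

```text
now dock [-0.1632  0.0041  0.2041] t 8.6 F [-0.24  0.36  0.31] w 0.0559
[-0.003, -0.007, -0.004] [0.28, 0.12, 5.41]
[-0.003, -0.007, -0.004] [0.19, 0.16, 16.91]
[-0.003, -0.007, -0.004] [2.69, 0.15, 16.93]
```

View pics/side6c.png

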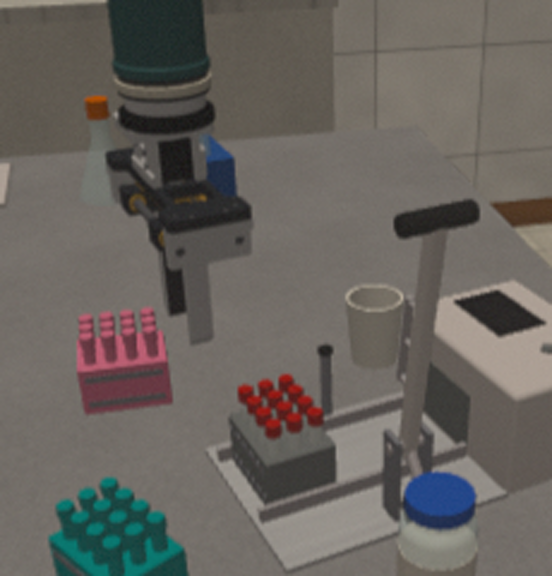

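View pics/top6.png

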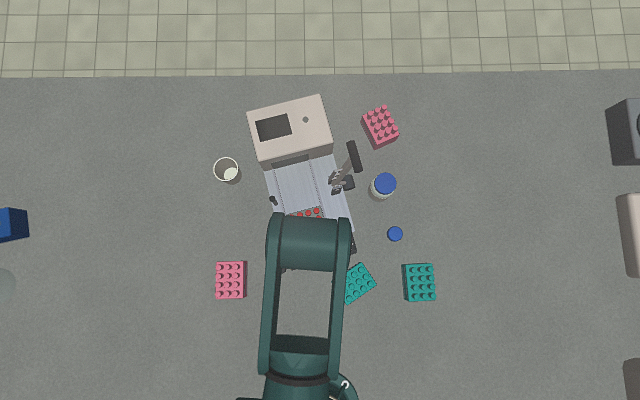

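```bash
python3 - <<'E'
from h import *
s=load('top6'); g=(s['img'].max(2)<50).astype(np.uint8); g[:138]=0;g[178:]=0;g[:,:344]=0;g[:,365:]=0
p=np.argwhere(g)[:,::-1]; print('handle raised', [w2d(x).round(3) for x in plane(s,[p.mean(0)],.328)], 'expect y',-.105+.24*np.cos(.14+1.57), len(p), w2d(np.median(pts(s,p),0)).round(3))
for p in [(333,285),(342,300),(355,263),(376,283)]: print('turq',w2d(plane(s,[p],.09)[0]).round(3))
E
```

```text
<stdin>:3: RuntimeWarning: Mean of empty slice.
  ret = um.true_divide(
Traceback (most recent call last):
  File "h.py", line 16, in pts
    return (np.c_[und(s,p),np.ones(len(p))]*z[:,None]-t)@R
                  ~~~^^^^^
  File "h.py", line 8, in und
    def und(s,p): return cv2.undistortPoints(np.array(p,float).reshape(-1,1,2),K(s),np.array(s['dist_coeffs'],float)).reshape(-1,2)
                         ~~~~~~~~~~~~~~~~~~~^^^^^^^^^^^^^^^^^^^^^^^^^^^^^^^^^^^^^^^^^^^^^^^^^^^^^^^^^^^^^^^^^^^^^^^^^
cv2.error: OpenCV(4.12.0) /io/opencv/modules/calib3d/src/undistort.dispatch.cpp:347: error: (-215:Assertion failed) CV_IS_MAT(_src) && CV_IS_MAT(_dst) && (_src->rows == 1 || _src->cols == 1) && (_dst->rows == 1 || _dst->cols == 1) && _src->cols + _src->rows - 1 == _dst->rows + _dst->cols - 1 && (CV_MAT_TYPE(_src->type) == CV_32FC2 || CV_MAT_TYPE(_src->type) == CV_64FC2) && (CV_MAT_TYPE(_dst->type) == CV_32FC2 || CV_MAT_TYPE(_dst->type) == CV_64FC2) in function 'cvUndistortPointsInternal'
```

```bash
python3 - <<'E'
from h import *
s=load('top6'); g=(s['img'].max(2)<80).astype(np.uint8); g[:138]=0;g[175:]=0;g[:,:344]=0;g[:,365:]=0
p=np.argwhere(g)[:,::-1]; print(len(p),p.mean(0)); P=pts(s,p); print('handle raised', [w2d(x).round(3) for x in plane(s,[p.mean(0)],.328)], 'expect y',-.105+.24*np.cos(.14+1.57), w2d(np.median(P,0)).round(3))
for p in [(333,285),(342,300),(355,263),(376,283)]: print('turq',w2d(plane(s,[p],.09)[0]).round(3))
E
```

```text
278 [354.1294964  156.43165468]
handle raised [array([-0.002, -0.136,  0.328])] expect y -0.1383010883885706 [-0.002 -0.135  0.331]
turq [-0.266 -0.024  0.09 ]
turq [-0.309 -0.037  0.09 ]
turq [-0.226 -0.096  0.09 ]
turq [-0.291 -0.135  0.09 ]
```

The handle measures (−0.002, −0.136, 0.33) in the dock frame, against an expected (0, −0.138, 0.323), so the gate is at its upper stop. Descending behind the rack.

drive_tool([
  [[0,0,0,0.2,0.15,5,60],[0,0,0,0.2,0.15,9,60],[0,0,0,0.2,0.15,13,60],[0,0,0,0.2,0.15,16,60],[0,0,0,0.2,0.15,16.8,60],[0,0,0,0.2,0.15,16.8,60],[0,0,0,0.2,0.15,16.8,60]],
])

```text
time: 9.3
tool_pos: [0.4304, 0.0145, 0.0394]
ee_rot: [-3.141, -0.013, 0.24]
wrist_force: [0.4, -0.1, 0.2]
width: 0.0566
```

```bash
python3 - <<'E'
from h import *
s=snap('side','side7'); c=s['img'][70:270,170:400]; cv2.imwrite('pics/side7c.png',cv2.resize(c,None,fx=2.9,fy=2.9,interpolation=cv2.INTER_CUBIC))
q=orient(0)
rel([(d2w(-.133,.003,.035),q),(d2w(-.05,.002,.035),q),(d2w(.015,.002,.035),q),(d2w(.022,.002,.035),q)])
E
```

```text
now dock [-0.1573  0.0021  0.0394] t 9.35 F [-0.   -0.04 -0.79] w 0.0567
[-0.001, -0.013, -0.004] [2.43, -0.1, 0.47]
[-0.001, -0.013, -0.004] [10.73, -0.04, 0.58]
[-0.001, -0.013, -0.004] [17.23, -0.07, 0.67]
[-0.001, -0.013, -0.004] [17.93, -0.07, 0.68]
```

View pics/side7c.png

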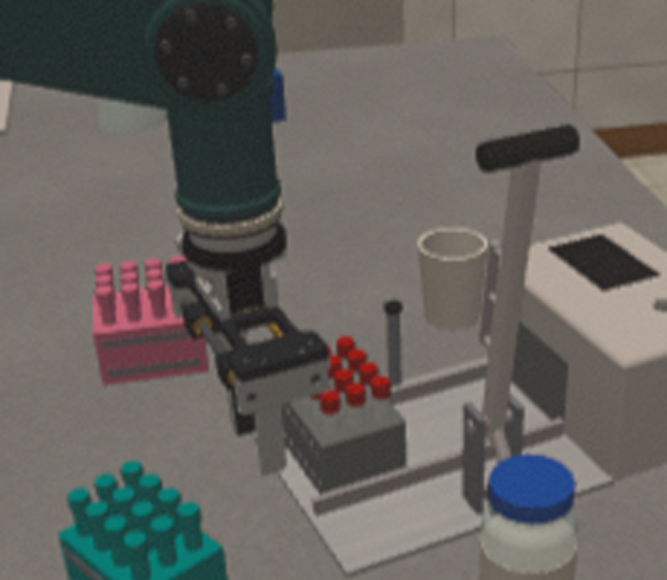

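The fingers straddle the rack's near face with a clear gap. Pushing slowly, shifted 7 mm to +y for extra clearance from the raised gate.

drive_tool([
  [[0,0,0,1,-0.3,0.5,60],[0,0,0,2,-0.7,0.5,60],[0,0,0,2.8,-0.7,0.5,60],[0,0,0,3.6,-0.7,0.5,60],[0,0,0,4.4,-0.7,0.5,60],[0,0,0,5.2,-0.7,0.5,60],[0,0,0,6,-0.7,0.5,60],[0,0,0,6.8,-0.7,0.6,60],[0,0,0,7.6,-0.7,0.6,60],[0,0,0,8.4,-0.7,0.6,60],[0,0,0,9.2,-0.7,0.6,60],[0,0,0,10,-0.7,0.6,60],[0,0,0,10,-0.7,0.6,60]],
])

```text
time: 10.65
tool_pos: [0.5276, 0.0454, 0.035]
ee_rot: [-3.141, -0.015, 0.24]
wrist_force: [0.2, -0.6, -0.1]
width: 0.0562
```

```bash
python3 - <<'E'
from h import *
s=snap('side','side8'); c=s['img'][70:270,170:400]; cv2.imwrite('pics/side8c.png',cv2.resize(c,None,fx=2.9,fy=2.9,interpolation=cv2.INTER_CUBIC))
q=orient(0)
rel([(d2w(.010,.008,.035),q),(d2w(.0195,.008,.035),q)])
E
```

```text
now dock [-0.056   0.0086  0.0351] t 10.7 F [-0.33  0.27  0.02] w 0.0559
[-0.0, -0.015, -0.004] [6.6, 0.03, 0.1]
[-0.0, -0.015, -0.004] [7.55, 0.03, 0.12]
```

View pics/side8c.png

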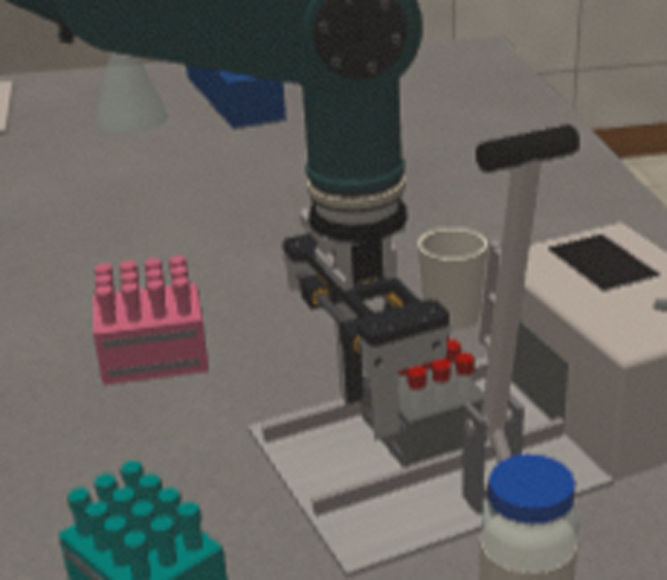

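drive_tool([
  [[0,0,0,0.8,0,0.1,60],[0,0,0,1.6,0,0.1,60],[0,0,0,2.4,0,0.1,60],[0,0,0,3.2,0,0.1,60],[0,0,0,4,0,0.1,60],[0,0,0,4.8,0,0.1,60],[0,0,0,5.5,0,0.1,60],[0,0,0,6.1,0,0.1,60],[0,0,0,6.6,0,0.1,60],[0,0,0,7,0,0.1,60],[0,0,0,7.2,0,0.1,60],[0,0,0,7.2,0,0.1,60]],
])

```text
time: 11.9
tool_pos: [0.5976, 0.0625, 0.0353]
ee_rot: [-3.141, -0.016, 0.24]
wrist_force: [-0.0, -0.2, -0.1]
width: 0.0565
```

```bash
python3 - <<'E'
from h import *
rel([])
s=snap('side','side9'); c=s['img'][70:270,170:400]; cv2.imwrite('pics/side9c.png',cv2.resize(c,None,fx=2.9,fy=2.9,interpolation=cv2.INTER_CUBIC))
E
```

```text
now dock [0.0166 0.0083 0.0353] t 11.9 F [-0.01 -0.19 -0.09] w 0.0565
```

View pics/side9c.png

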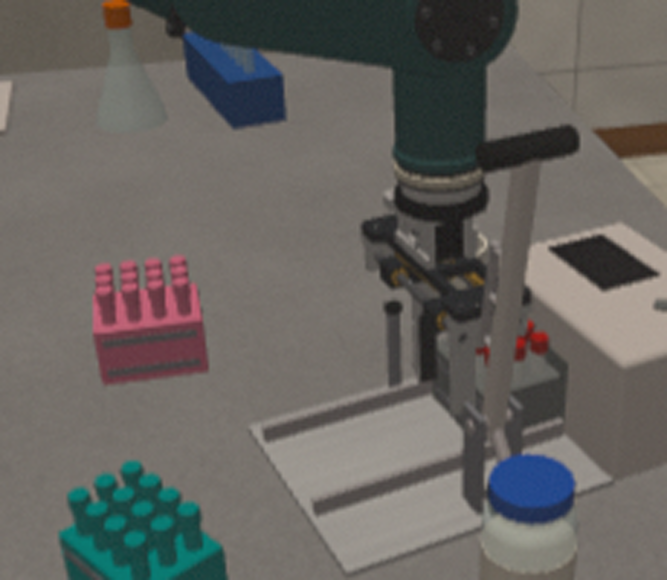

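No stop force yet, and contact is expected near x = 0.0195. I'll creep 2 mm per row and read the force after each short move.

drive_tool([
  [[0,0,0,0.2,0,0,60],[0,0,0,0.4,0,0,60],[0,0,0,0.4,0,0,60]],
])

```text
time: 12.25
tool_pos: [0.5997, 0.0629, 0.0356]
ee_rot: [-3.141, -0.012, 0.24]
wrist_force: [-5.8, -2.2, 1.9]
width: 0.0562
```

drive_tool([
  [[0,0,0,0.2,0,0,60],[0,0,0,0.3,0,0,60],[0,0,0,0.3,0,0,60]],
])

```text
time: 12.55
tool_pos: [0.5997, 0.0629, 0.0357]
ee_rot: [-3.141, -0.005, 0.24]
wrist_force: [-9.0, -1.8, 4.4]
width: 0.0564
```

It stalls at dock x ≈ 0.019 with about 9 N, so the rack is against the reader. I'll back off straight along −x, rise, and check.

drive_tool([
  [[0,0,0,-0.5,0,0,60],[0,0,0,-2,0,0,60],[0,0,0,-5,0,0,60],[0,0,0,-9,0,0,60],[0,0,0,-13,0,0,60],[0,0,0,-16,0,0,60],[0,0,0,-17,0,-4,60],[0,0,0,-19,0,-9,60],[0,0,0,-21,0,-14,60],[0,0,0,-23,0,-18,60],[0,0,0,-23,0,-18,60],[0,0,0,-23,0,-18,60],[0,0,0,-23,0,-18,60]],
])

```text
time: 13.85
tool_pos: [0.3754, 0.008, 0.2134]
ee_rot: [-3.141, -0.004, 0.24]
wrist_force: [-1.0, -0.3, -0.9]
width: 0.0565
```

```bash
python3 - <<'E'
from h import *
rel([])
s=snap('top','top10'); c=s['img'][80:270,200:420]; cv2.imwrite('pics/top10c.png',cv2.resize(c,None,fx=3.1,fy=3.1,interpolation=cv2.INTER_CUBIC))
b=snap('side','side10'); c=b['img'][70:270,170:450]; cv2.imwrite('pics/side10c.png',cv2.resize(c,None,fx=2.7,fy=2.7,interpolation=cv2.INTER_CUBIC))
hsv=cv2.cvtColor(s['img'],cv2.COLOR_BGR2HSV)
m=((hsv[...,0]<8)|(hsv[...,0]>172))&(hsv[...,1]>140); m[:140]=0;m[230:]=0;m[:,:260]=0;m[:,340:]=0
n,_,st,ce=cv2.connectedComponentsWithStats(m.astype(np.uint8)); cc=ce[1:][st[1:,4]>6]
C=np.array([w2d(p)[:2] for p in plane(s,cc,.101)]); print(len(C),C.round(3).tolist(),C.mean(0))
for nm,f in(('a','top0'),('b','top10')):
    t=load(f); h=cv2.cvtColor(t['img'],cv2.COLOR_BGR2HSV); bl=((h[...,0]>105)&(h[...,0]<125)&(h[...,1]>140)).astype(np.uint8)
    bl[:,:350]=0; n,_,st,ce=cv2.connectedComponentsWithStats(bl); print(nm,ce[1:][st[1:,4]>40].round(1))
E
```

```text
now dock [-0.2122  0.0091  0.2134] t 13.85 F [-0.95 -0.27 -0.88] w 0.0565
12 [[0.087, -0.034], [0.086, -0.011], [0.087, 0.012], [0.087, 0.035], [0.064, -0.034], [0.064, -0.011], [0.065, 0.012], [0.064, 0.035], [0.043, -0.034], [0.043, -0.01], [0.043, 0.012], [0.043, 0.035]] [0.06461598 0.00071829]
a [[385.8 183.7]
 [394.9 233.4]]
b [[385.7 183.3]
 [394.8 233.4]]
```

View pics/top10c.png

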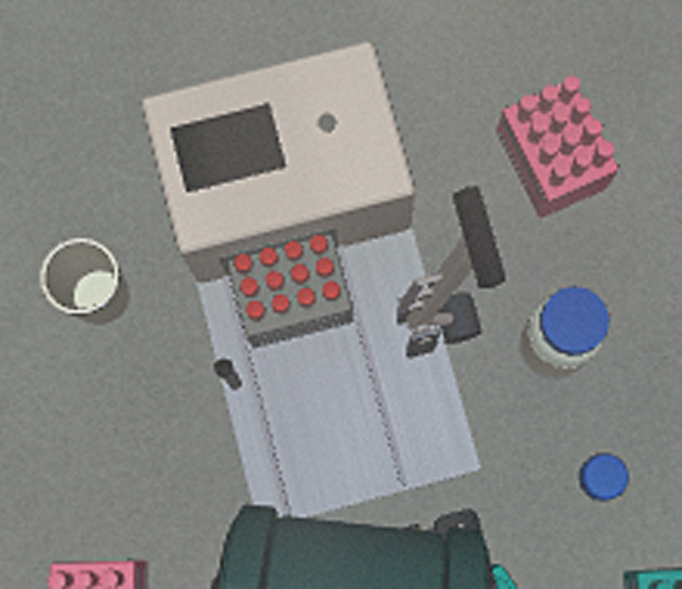

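View pics/side10c.png

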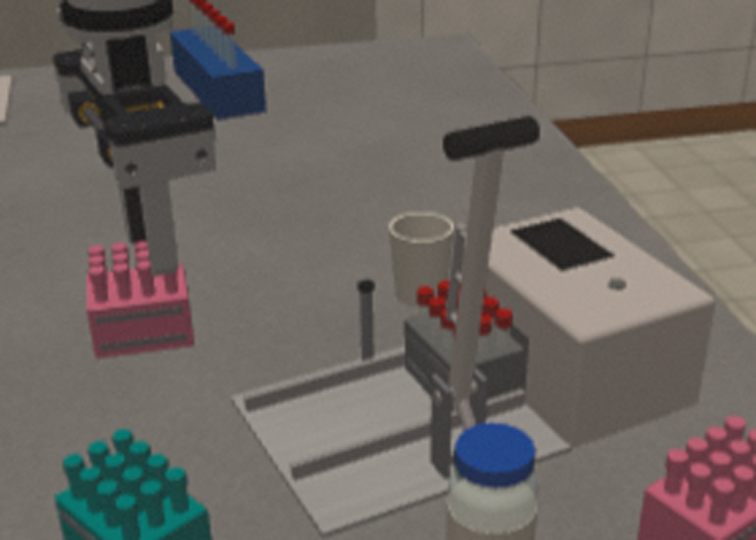

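The rack's 12 caps centre at dock (0.0646, 0.0007), against a home position of 0.065, with no skew. It stands against the reader, the gate is up, the bystanders have not moved, and the tool is clear. Handing in.

```bash
python3 -c "
from bench import robot
print(robot.close_job())"
```

```text
the job is handed in; nothing more can be done
None
```

The gate is raised and staying up by itself, the rack is fully home against the reader, and I handed the job in at about 13.9 s of the 54 s. No verdict was reported.

I pushed the gate handle up from below with the shut fingers until it swung on by itself. Then I pushed the rack along the lane with the fingers part open until it stalled against the reader at about 9 N, and backed the tool away.

What the last checks showed:
- **Rack:** the 12 caps centre at dock (0.0646, 0.0007) m, against a home position of (0.065, 0). It stands upright and in line with the lane.
- **Gate:** before I pushed the rack, the handle measured y −0.136, z 0.33 m, against −0.138 and 0.323 at the upper stop. In the final pictures it looks unchanged; I did not measure it again.
- **Bystanders:** the bottle and the cap are within half a pixel of where they started. I checked the beaker only by eye, and it looks unmoved.
- **Disagreement:** the reader's top corners put the dock origin about 3.5 mm off in x from where the plate edge and the handle put it. I used the plate and handle value, and the rack stopping where expected bears that out.

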